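# Open the specimen carrier's double-action gate and hold it wide

## Task

I need both hands to unload the vials from the clear specimen carrier, so please open its gate for me: pinch the lock button in until it is fully home, then squeeze the latch paddle home, swing the gate past its spring check and as wide as it will go. The gate closes itself, so finish while still holding it wide open with the gripper, standing still, and leave the other things on the bench and in the carrier undisturbed.

Things in the scene. Friction and masses are not known exactly. Their poses are not given: they have to be found in the camera images.
- carrier: Clear box with aluminium frame, fixed to the bench: 190 mm wide, 96 mm deep, roof top 92 mm above the bench. Origin: centre of its underside. Its x axis points from the gate (front, facing the robot) to the back, y along its width towards the hinge, z up. A folded carrying strap lies on the rear half of the roof (top at 101 mm).
- gate_hinge (a point): Point on the gate's upright hinge axis, 92 mm above the bench, at the carrier's front edge on its +y side (the robot's left). The gate swings out towards the robot about it, clockwise seen from above. The hinge carries a cam with a sprung roller behind it on the roof: the spring check.
- gate (a joint): Gate angle, rad: 0 shut, 1.40 at its stop (as wide as it goes). A bolt at its free end keeps it shut. The spring check resists from 0 to 0.4 rad (about 4 N at the latch), then eases; a closing spring pulls with 1 N (shut) to 2.5 N (wide) at the latch, so a gate let go swings back and rests ajar near 0.72 rad.
- lock_grip (a point): Centre, 116 mm above the bench, of the black latch housing fixed on top of the leaf: 28 mm along the leaf (87 to 115 mm from the hinge axis), 26 mm thick, 94 to 132 mm above the bench. The round lock button, 14 mm in diameter, stands 10 mm proud of the middle of its front face, at this height. Pinch it against the housing's flat back face; there is free room behind, above the roof.
- lock_button (a joint): Travel of the lock button, m: 0 to 0.0015 at the start (out, locked), 0.009 fully in (1 mm proud). It moves square to the leaf, takes 2.5 N and stays in by itself. While it is out it blocks the paddle.
- latch_grip (a point): On the leaf, 108 mm from the hinge axis, 116 mm above the bench: midway between housing's hinge-side face and paddle's outer face with the paddle home. Centre the gripper here, closing along the leaf. Paddle: grey upright plate, 8 mm thick, 22 wide, 96 to 132 mm above the bench, on the housing's free-end side. Over housing and paddle: 52 mm at rest, 42 home. The housing side does not give.
- latch_paddle (a joint): Travel of the paddle towards the housing, m: 0 at rest, 0.010 home. Spring of 3.2 N at rest and 7.2 N home; squeeze with 15 to 25 N. From 0.0075 on the bolt is clear of its keeper and the gate can move. It springs back when let go.
- vial_a: Specimen vial in the carrier's tray, 27 mm in diameter, 56 mm high; origin at the centre of its base. Leave it.
- vial_b: Specimen vial in the carrier's tray, as vial_a. Leave it.
- vial_c: Specimen vial in the carrier's tray, as vial_a. Leave it.
- vial_d: Specimen vial in the carrier's tray, as vial_a. Leave it.
- dropper_bottle: Brown dropper bottle, 33 mm in diameter, 96 mm high, standing near the carrier's free-end side; origin at the centre of its base. Leave it.
- petri_dish: Open glass dish, 67 mm in diameter, 14 mm high, on the bench near the carrier's free-end side; origin at the centre of its base. Leave it.
- forceps: Steel forceps, 126 mm long, 8 mm high, lying on the bench to the hinge side; origin at the centre of the underside. Leave them.
- leaf_end (a point): Middle of the top edge of the gate leaf's free end, 170 mm from the hinge axis, 88 mm above the bench. The leaf is an aluminium frame with a clear pane, 8 mm thick, 14 to 88 mm above the bench; latch housing, button and paddle sit on it and turn with it. When shut it lies along the carrier's y axis.

How it is judged:
By the outcome, as a careful person would: the job done as asked, in the order asked, and still so for the second after the job is handed in, while the arm keeps its last pose, push and grip.
It also fails if it takes over 40 s, if anything falls off the work surface, if the arm or the gripper's body presses on something with over 40 N, if the wrist force passes 120 N, or if a joint passes its speed limit or range.

## Robot

A 6-joint arm with a two-finger parallel gripper is mounted at the origin on the work surface; the furniture and walls round the work are solid. World frame = base frame: x ahead of the robot, y to its left, z up, the work surface at z = 0. Lengths are in m, angles in degrees, forces in N, time in s.
With the tool pointing down it reaches from about 0.25 to 0.725 m from the base axis. Payload 9.7 kg.
Tool frame: the origin (TCP) lies midway between the tips of the shut fingers; the grasp point (between the pads) lies 19 mm behind it; z points along the fingers, y is the line along which they close (so a half turn about z gives the same grasp; the last joint's range is limited). The gripper opens to 85 mm and grips with 20 to 120 N. Pads are 22 mm wide; open, the fingers measure 114 mm over their backs; the gripper's body (76 mm by 85 mm) begins 54 mm behind the grasp point. The pads swing forward as they close: fully open they stand 13 mm farther back than shut.
Start: joints at [-67.666, 4.979, 10.078, 95.1, 0, 90], TCP at [0.209, -0.509, 0.231] pointing down, gripper open.
Joint ranges: [-179.16, 179.16], [-48.56, 103.87], [-65.8, 70.77], [-126.05, 130.52], [-82.76, 87.17], [-180, 180]. Speed limits (degrees/s): [127.2, 127.2, 147.25, 180, 180, 180].

## Interface

Orientations are given as [roll, pitch, yaw] about the fixed x, y, z axes, in that order (R = Rz(yaw) Ry(pitch) Rx(roll)).
In Python, from workcell import bot gives the robot as it stands.
- The arm moves only by the shell command python3 -m crank 'ROWS' [FORCE]. ROWS is JSON, a list of rows, each an object with "gripper": the finger opening in mm, from 0 to 85.4; "travel": the shift along the tool's x, y, z in mm, a list of three; "twist": the turn, a rotation vector about the tool's x, y, z in rad, a list of three. In form: [{"gripper": gripper, "travel": [tx, ty, tz], "twist": [rx, ry, rz]}, ...]. A call has 1 to 12 rows; each row shifts and turns the commanded pose from where the row before left it, along the tool's axes as they then stand; what a row does not reach is not made up. A row lasts 1/8 s, in which the tool goes at most 62.5 mm and 10.7 degrees, less where a joint would pass 70% of its speed; a pose out of reach is approached as far as the arm can. A call is refused whole if a number of a shift passes 62.5 or a number of a turn 0.188, either way. A call with a gripper value outside its range is refused whole. The fingers move at their own pace and stop on an object; FORCE is the grip in N (left out, the last holds). Time passes only in rows, so rows that do not move let the fingers close. It gives the time, the measured TCP pose, the force, the opening and the grip force at its end, in the units of the state.
- bot.get_obs(): the state, without advancing time (a new reading comes with each control period).
- bot.camera(name): name is "side" or "top" or "wrist"; returns the picture (384x512x3 uint8, red, green, blue); there is no depth.
- bot.calibration(name): a dict with "vfov" (degrees; the focal length in pixels is half the picture's height over the tangent of half this angle, whatever the lens; pixels are square), "cx", "cy" (the principal point, pixels), "k1" (the pictures are not rectified: a ray, as slopes to the right and down, at radius r is drawn at 1 + k1 r^2 times it, then the intrinsics apply), "camera_from_world" (4x4, takes a point from world to camera coordinates). Camera axes: x right, y down, z forward; pixel columns grow to the right and rows downward; lengths in m; the calibration is good to about 2 mm. A picture is of the moment at which its call begins: read the wrist's pose just before it. calibration takes no time and is no camera call; for the wrist camera it gives the pose at the moment of the call.
- bot.job_done(): hands the job in; it is judged then, once.
The state is a dict: "time": time; "q": joint angles; "qd": joint speeds; "joint_efforts": joint torques, N m; "ee_pos": TCP position; "tcp_rot": TCP orientation; "wrist_force": force on the tool from outside, world axes, zero at the start; "torque": the same for the moment, N m; "opening": finger opening in m; "grasp_force": force on a finger pad.
Only numpy, scipy, OpenCV 4.12 (cv2) and the standard library are available. Lean on these libraries where they do the work, as an engineer would, in place of code of your own. Each camera call takes 0.05 s, during which the arm holds its last target. There are 200 camera calls.

## Working session

There is one attempt and no reset: what is moved stays moved. The work goes in short steps, Python scripts to look and compute and a shell command to move; the robot and the scene stay as the last step left them, time stands still between calls to the robot, and variables do not carry over. Pictures are saved under pics/ and viewed, at most 10 in all, crops included, and the job is handed in when it is done.

```bash
ls; mkdir -p pics; python3 - <<'E'
from workcell import bot
import cv2,json
for n in("top","side"):
    im=bot.camera(n); cv2.imwrite(f"pics/{n}0.png",im[:,:,::-1])
    c=bot.calibration(n); print(n,c)
print(bot.get_obs())
E
```

```text
pics
top {'vfov': 48.47539814642603, 'cx': 257.31673087479305, 'cy': 185.73068642820192, 'k1': -0.03237169161218492, 'camera_from_world': array([[-0.02369963, -0.9996732 ,  0.00958255,  0.0141117 ],
       [-0.99274211,  0.02240269, -0.11815765,  0.58624085],
       [ 0.11790436, -0.01231329, -0.99294861,  0.89165665],
       [ 0.        ,  0.        ,  0.        ,  1.        ]])}
side {'vfov': 50.18375973653947, 'cx': 254.62292587958765, 'cy': 189.6190036346804, 'k1': -0.12785174316263126, 'camera_from_world': array([[ 0.98203354, -0.18870282,  0.0011712 , -0.55286191],
       [-0.09110453, -0.4795366 , -0.87277982,  0.14042243],
       [ 0.16525765,  0.85699236, -0.48811271,  0.86380036],
       [ 0.        ,  0.        ,  0.        ,  1.        ]])}
{'time': 0.1, 'q': array([-6.76663853e+01,  5.00754957e+00,  1.00386272e+01,  9.51003335e+01,
        1.36744147e-03,  8.99994939e+01]), 'qd': array([ 0.07943394,  0.03143323,  0.25188293,  0.03785494, -0.08148409,
        0.00474518]), 'joint_efforts': array([ 3.42838612e-03, -5.21560585e+01,  4.65654659e+01,  1.60501833e-02,
        1.06428799e-04,  2.83041584e-05]), 'ee_pos': array([ 0.20892427, -0.50854204,  0.23065452]), 'tcp_rot': array([-1.79930744e+02, -1.36805221e-03,  2.23341192e+01]), 'wrist_force': array([ 0.59276288,  0.42640262, -0.2237453 ]), 'torque': array([-0.04354973,  0.01429639,  0.0030343 ]), 'grasp_force': 0.0, 'opening': 0.08552672698374089}
```

View pics/top0.png

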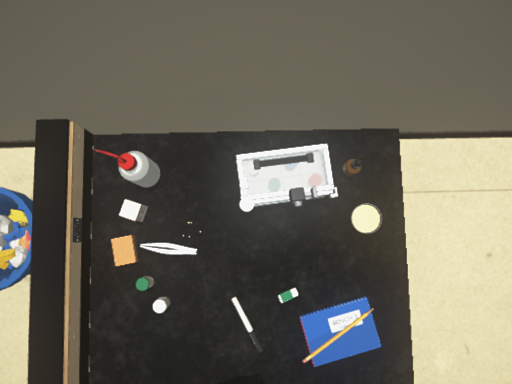

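View pics/side0.png

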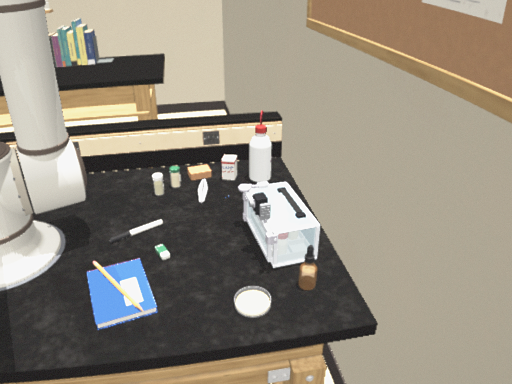

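The top view shows the carrier at about cols 237–335, rows 145–210: hinge cam near (247,205), black housing near (298,197), paddle just right of it. In the side view the housing is near (261,203). I'll enlarge both.

```bash
cat > h.py <<'E'
from workcell import bot
import cv2,numpy as np
from scipy.spatial.transform import Rotation as R
def cal(c):
    f=192/np.tan(np.radians(c['vfov']/2))
    return np.array([[f,0,c['cx']],[0,f,c['cy']],[0,0,1.]]),np.array([c['k1'],0,0,0,0.]),np.array(c['camera_from_world'])
def ray(c,uv):
    K,d,T=cal(c); p=cv2.undistortPoints(np.array([[uv]],float),K,d)[0,0]
    o=-T[:3,:3].T@T[:3,3]; v=T[:3,:3].T@np.r_[p,1]; return o,v/np.linalg.norm(v)
def plane(c,uv,z):
    o,v=ray(c,uv); return o+v*(z-o[2])/v[2]
def proj(c,P):
    K,d,T=cal(c); return cv2.projectPoints(np.atleast_2d(P).astype(float),cv2.Rodrigues(T[:3,:3])[0],T[:3,3],K,d)[0][:,0]
def tri(rs):
    A=0;b=0
    for o,v in rs:
        M=np.eye(3)-np.outer(v,v);A=A+M;b=b+M@o
    p=np.linalg.solve(A,b); return p,[np.linalg.norm(np.cross(v,p-o)) for o,v in rs]
E
python3 - <<'E'
import cv2,numpy as np
a=cv2.imread("pics/top0.png")[135:225,225:345]; b=cv2.imread("pics/side0.png")[175:275,235:325]
cv2.imwrite("pics/crops.png",np.hstack([cv2.resize(a,(440,330),interpolation=2),cv2.resize(b,(297,330),interpolation=2)]))
E
```

```text
(no output)
```

View pics/crops.png

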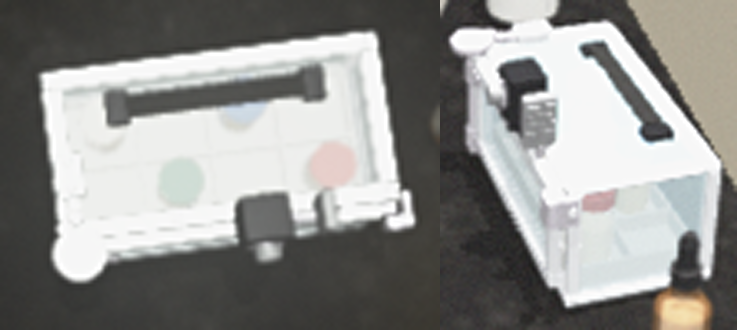

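The crop shows the housing top around crop (264,214), its button at (268,250), hinge disc at (79,257), and roof back corners at (42,75) and (376,33). In the side part, the housing top is at about (522,68) and the paddle top at (540,97).

```bash
python3 - <<'E'
from h import *
t=bot.calibration("top");s=bot.calibration("side")
T=lambda x,y:(225+(x+.5)/3.6667-.5,135+(y+.5)/3.6667-.5)
S=lambda x,y:(235+(x-440+.5)/3.3-.5,175+(y+.5)/3.3-.5)
print("cam",ray(t,(257,185))[0],ray(s,(257,185))[0])
bl=plane(t,T(42,75),.092);br=plane(t,T(376,33),.092);d=bl-br
print(bl,br,np.linalg.norm(d),"yaw of y axis",np.degrees(np.arctan2(-d[0],d[1])))
print("hinge",plane(t,T(79,257),.094),"hous top",plane(t,T(264,214),.132))
print("tri back right",tri([ray(t,T(376,33)),ray(s,S(718,165))]))
print("tri back left",tri([ray(t,T(42,75)),ray(s,S(608,22))]))
print("tri hinge disc",tri([ray(t,T(79,257)),ray(s,S(470,40))]))
print("tri hous top",tri([ray(t,T(264,214)),ray(s,S(523,72))]))
print("button",plane(t,T(268,252),.118))
E
```

```text
cam [0.47719021 0.01195294 0.95450285] [ 0.41297244 -0.77725921  0.54483731]
[0.6439456  0.04334153 0.092     ] [ 0.66393684 -0.14518361  0.092     ] 0.1895821197646632 yaw of y axis 6.053036213122896
hinge [0.54122426 0.02469801 0.094     ] hous top [ 0.5589321  -0.07419951  0.132     ]
tri back right (array([ 0.66386339, -0.1451275 ,  0.092295  ]), [np.float64(9.562994156035168e-06), np.float64(9.562994156144649e-06)])
tri back left (array([0.64455283, 0.04323457, 0.09207985]), [np.float64(0.0006208568212622764), np.float64(0.0006208568212621181)])
tri hinge disc (array([0.5417199 , 0.02454068, 0.09814153]), [np.float64(0.0008074492732389851), np.float64(0.0008074492732389046)])
tri hous top (array([ 0.55926288, -0.07464005,  0.12764798]), [np.float64(0.00010222247867964785), np.float64(0.00010222247867961568)])
button [ 0.5397847  -0.07710981  0.118     ]
```

```bash
python3 -m crank '[{"gripper":85,"travel":[38,-23,-3],"twist":[0,0,0]},{"gripper":85,"travel":[38,-23,-3],"twist":[0,0,0]},{"gripper":85,"travel":[38,-23,-3],"twist":[0,0,0]},{"gripper":85,"travel":[38,-23,-3],"twist":[0,0,0]},{"gripper":85,"travel":[38,-23,-3],"twist":[0,0,0]},{"gripper":85,"travel":[38,-23,-3],"twist":[0,0,0]},{"gripper":85,"travel":[38,-23,-3],"twist":[0,0,0]},{"gripper":85,"travel":[38,-23,-3],"twist":[0,0,0]},{"gripper":85,"travel":[38,-23,-3],"twist":[0,0,0]},{"gripper":85,"travel":[38,-23,-3],"twist":[0,0,0.14]},{"gripper":85,"travel":[20,-12,0],"twist":[0,0,0.14]},{"gripper":85,"travel":[0,0,0],"twist":[0,0,0]}]' 20
python3 - <<'E'
from h import *
o=bot.get_obs();print(o['time'],o['ee_pos'],o['tcp_rot'],o['q'])
c=bot.calibration("wrist");im=bot.camera("wrist");cv2.imwrite("pics/w1.png",im[:,:,::-1])
np.save("w1.npy",c,allow_pickle=True);print(c)
E
```

```text
time: 1.6
ee_pos: [0.4901, -0.1339, 0.2606]
tcp_rot: [-180.0, 0.1, 6.4]
wrist_force: [-0.1, -0.6, -0.6]
opening: 0.0852
grasp_force: 0.0
1.6 [ 0.4900977  -0.13387665  0.26056362] [-1.79968578e+02  6.59138442e-02  6.41411564e+00] [-1.52810725e+01  3.55492191e-02  8.23966730e+00  9.82769784e+01
  4.82963862e-03  1.58304827e+02]
{'vfov': 58.35397600564801, 'cx': 255.04805594579227, 'cy': 187.312110705424, 'k1': -0.030142936982869, 'camera_from_world': array([[ 0.11039454, -0.99388645, -0.00166519, -0.18730181],
       [-0.95616482, -0.10666157,  0.27271258,  0.41132897],
       [-0.27122295, -0.02851379, -0.96209411,  0.5367067 ],
       [ 0.        ,  0.        ,  0.        ,  1.        ]])}
```

View pics/w1.png

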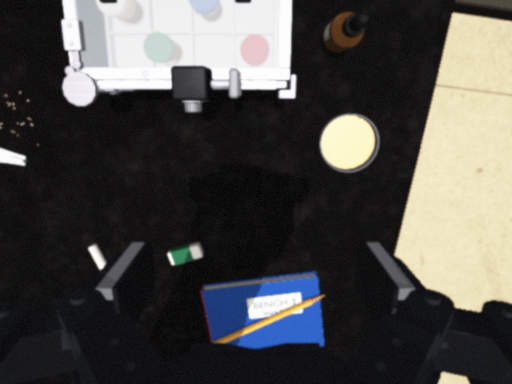

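The wrist view shows the housing at cols 172–211, rows 66–103, its button at (193,106), the hinge disc at (80,88), the paddle near (235,83) and the leaf end near (288,88). I'll zoom in for the housing edges.

```bash
python3 - <<'E'
import cv2
a=cv2.imread("pics/w1.png")[55:120,55:305]
a=cv2.convertScaleAbs(a,alpha=1,beta=0); import numpy as np
a=(255*(a/255.)**.6).astype('uint8')
h=cv2.resize(a[:, :125],None,fx=6,fy=6,interpolation=2)[:, :]
g=cv2.resize(a[:,105:230],None,fx=6,fy=6,interpolation=2)
k=cv2.resize(a[:,:125],None,fx=3,fy=3,interpolation=2)
o=np.zeros((390+195,750,3),'uint8');o[:390]=g;o[390:,:375]=k
cv2.imwrite("pics/w1c.png",o)
E
```

```text
(no output)
```

View pics/w1c.png

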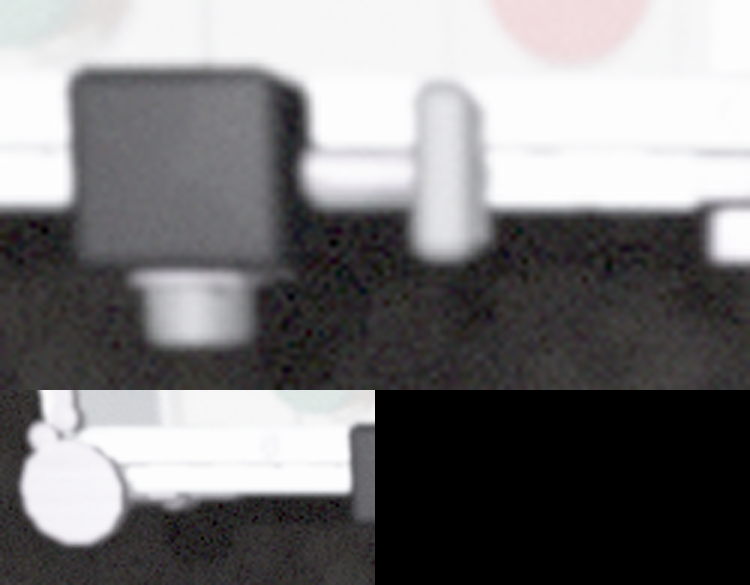

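The zoom shows the housing top with corners at crop (72,71), (268,70), (280,262) and (80,262). The button is centred at col 200 and the paddle top spans cols 412–470, rows 85–258. The hinge disc is centred at lower-crop (72,102).

```bash
python3 - <<'E'
from h import *
w=np.load("w1.npy",allow_pickle=True).item();t=bot.calibration("top");s=bot.calibration("side")
W=lambda x,y:(160+(x+.5)/6-.5,55+(y+.5)/6-.5)
T=lambda x,y:(225+(x+.5)/3.6667-.5,135+(y+.5)/3.6667-.5)
S=lambda x,y:(235+(x-440+.5)/3.3-.5,175+(y+.5)/3.3-.5)
print("cam",ray(w,(0,0))[0])
for n,p in dict(bl=(72,71),br=(268,70),fr=(280,262),fl=(80,262),c=(174,166)).items(): print(n,plane(w,W(*p),.132))
print("tri c",tri([ray(w,W(174,166)),ray(t,T(264,214)),ray(s,S(523,72))]))
print("tri c w/s",tri([ray(w,W(174,166)),ray(s,S(523,72))]))
print("button",plane(w,W(198,308),.116), "tip mid")
for n,p in dict(pb=(440,85),pf=(438,258),pl=(415,170),pr=(470,170)).items(): print(n,plane(w,W(*p),.132))
D=(55+(72.5)/3-.5,55+(102.5)/3-.5)
print("disc",plane(w,D,.098),tri([ray(w,D),ray(t,T(79,257)),ray(s,S(470,40))]))
for n,P in dict(eraser=(168,258),er2=(185,243),er3=(203,243),mark=(95,245)).items(): print(n,plane(w,P,.012))
E
```

```text
cam [ 0.55954256 -0.1269802   0.40387588]
bl [ 0.56978868 -0.06228502  0.132     ]
br [ 0.57252196 -0.08672854  0.132     ]
fr [ 0.54937324 -0.08996392  0.132     ]
fl [ 0.54661347 -0.06444787  0.132     ]
c [ 0.55971333 -0.07572851  0.132     ]
tri c (array([ 0.55941349, -0.07473884,  0.12761465]), [np.float64(0.0003423845497355108), np.float64(9.11649769792962e-05), np.float64(0.00027331246344246203)])
tri c w/s (array([ 0.55942298, -0.07485001,  0.12771613]), [np.float64(0.00030122942434476877), np.float64(0.0003012294243447876)])
button [ 0.54148541 -0.07710882  0.116     ] tip mid
pb [ 0.57306924 -0.10829355  0.132     ]
pf [ 0.55206971 -0.11002194  0.132     ]
pl [ 0.56252364 -0.10611467  0.132     ]
pr [ 0.56328377 -0.1130309   0.132     ]
disc [0.54448474 0.02523422 0.098     ] (array([0.5426823 , 0.02499954, 0.09779236]), [np.float64(0.0018224049406983637), np.float64(0.001771541303445328), np.float64(0.00010768788295054909)])
eraser [ 0.34467505 -0.03959657  0.012     ]
er2 [ 0.36780205 -0.05990027  0.012     ]
er3 [ 0.37033996 -0.08220446  0.012     ]
mark [0.35204293 0.05265665 0.012     ]
```

```bash
python3 -m crank '[{"gripper":54,"travel":[0,0,0],"twist":[0,0,-0.174]},{"gripper":54,"travel":[0,0,0],"twist":[0,0,-0.174]},{"gripper":54,"travel":[0,0,0],"twist":[0,0,-0.174]},{"gripper":54,"travel":[0,0,0],"twist":[0,0,-0.174]},{"gripper":54,"travel":[0,0,0],"twist":[0,0,-0.174]},{"gripper":54,"travel":[0,0,0],"twist":[0,0,-0.174]},{"gripper":54,"travel":[0,0,0],"twist":[0,0,-0.174]},{"gripper":54,"travel":[0,0,0],"twist":[0,0,-0.174]},{"gripper":54,"travel":[0,0,0],"twist":[0,0,-0.174]},{"gripper":54,"travel":[17,25,0],"twist":[0,0,0]},{"gripper":54,"travel":[17,25,0],"twist":[0,0,0]},{"gripper":54,"travel":[17,25,0],"twist":[0,0,0]}]' 25
cat > d.py <<'E'
import sys;from h import *
# d.py x y z yaw : tool-frame remaining
o=bot.get_obs();g=np.array(list(map(float,sys.argv[1:4])));Rt=R.from_euler('xyz',o['tcp_rot'],degrees=True)
print(o['time'],o['ee_pos'],o['tcp_rot'],"q6",o['q'][5],"op",o['opening'],"gf",o['grasp_force'],"F",o['wrist_force'],"M",o['torque'])
G=R.from_euler('xyz',[180,0,float(sys.argv[4])],degrees=True)
print("travel mm",np.round(Rt.inv().apply(g-o['ee_pos'])*1e3,1),"twist",np.round((Rt.inv()*G).as_rotvec(),3))
E
python3 d.py .559 -.0754 .098 96.2
```

```text
time: 3.15
ee_pos: [0.5588, -0.077, 0.2614]
tcp_rot: [-180.0, 0.0, 96.1]
wrist_force: [-0.1, -0.8, -1.0]
opening: 0.0538
grasp_force: 0.0
3.15 [ 0.55877623 -0.07703195  0.26139467] [-1.79995799e+02  1.10169261e-02  9.60717014e+01] q6 76.08498791327726 op 0.05382782095122326 gf 0.0 F [-0.13759409 -0.79791525 -1.00662206] M [ 0.02193533 -0.01366191  0.06721492]
travel mm [  1.6   0.4 163.4] twist [-0.     0.    -0.002]
```

```bash
python3 -m crank '[{"gripper":54,"travel":[1.5,0.5,40],"twist":[0,0,0]},{"gripper":54,"travel":[0,0,40],"twist":[0,0,0]},{"gripper":54,"travel":[0,0,0],"twist":[0,0,0]}]' 25
python3 - <<'E'
from h import *
c=bot.calibration("wrist");im=bot.camera("wrist");cv2.imwrite("pics/w2.png",im[:,:,::-1])
np.save("w2.npy",c,allow_pickle=True);print(ray(c,(0,0))[0])
E
python3 d.py .559 -.0754 .098 96.2
```

```text
time: 3.52
ee_pos: [0.5571, -0.0756, 0.1785]
tcp_rot: [-179.7, -0.1, 96.1]
wrist_force: [-0.4, -0.2, 0.6]
opening: 0.0544
grasp_force: 0.0
[ 0.55105373 -0.00759648  0.32193308]
3.575 [ 0.55804568 -0.07563631  0.18104133] [-1.79881383e+02 -2.28424256e-02  9.60398945e+01] q6 76.24442283031347 op 0.05416051007788025 gf 0.0 F [ 0.31479759 -0.09872547  1.03681844] M [0.03544544 0.01990196 0.01682465]
travel mm [ 0.1  1.1 83. ] twist [-0.002 -0.    -0.003]
```

View pics/w2.png

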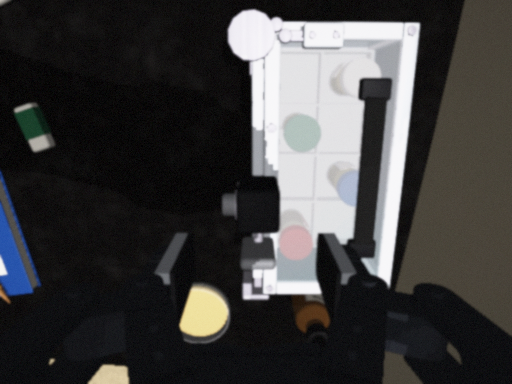

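The housing sits at cols 238–280, rows 177–232, with its button at the left (230,205). It lies between the fingers, and the hinge disc is at (251,36).

```bash
python3 - <<'E'
from h import *
w=np.load("w2.npy",allow_pickle=True).item();g=cv2.cvtColor(cv2.imread("pics/w2.png"),6)
print(g[222,228:290]);print(g[170:240,262]);print(g[205,215:245])
for z in(.094,.132):
  print(z,proj(w,[[.5595+a*.9943+b*-.107,-.0753+a*.107+b*.9943,z] for a in(-.013,.013) for b in(-.014,.014)]).round(1).tolist())
print(plane(w,(251.5,36),.098))
E
```

```text
[ 17  18  16  20  18  20  20  10  13  10  14  16  16  17  23  21  21  20
  22  19  24  21  20  22  22  17  20  19  19  21  22  20  22  17  19  18
  19  17  17  21  21  20  18  12  18  17  15  15  20  19  40  90 144 182
 189 195 194 194 201 200 201 203]
[151 147 146 141 126  87  43  16   6  10   9   5   9   6   9   6  15  10
   4   3  17  15  18  18  19  20  19  19  21  21  17  22  18  18  21  18
  24  19  22  22  24  17  17  17  19  21  17  22  17  19  14  21  19  23
  19  20  19  20  25  20  16  22  42  86 119 131 129 125 117 117]
[ 13  12   1   8   7  18  35  62  88  97  99 101 103  98 102 103 101 102
 104 110 106  76  42  18  19  25  22  25  23  24]
0.094 [[239.8, 212.1], [239.2, 173.4], [276.8, 212.1], [277.4, 173.3]]
0.132 [[236.9, 233.8], [236.0, 188.7], [280.4, 233.7], [281.3, 188.6]]
[0.54465614 0.02405232 0.098     ]
```

```bash
python3 -m crank '[{"gripper":54,"travel":[0,0.5,25],"twist":[0,0,0]},{"gripper":54,"travel":[0,0,25],"twist":[0,0,0]},{"gripper":54,"travel":[0,0,20],"twist":[0,0,0]},{"gripper":54,"travel":[0,0,12],"twist":[0,0,0]},{"gripper":54,"travel":[0,0,0],"twist":[0,0,0]},{"gripper":54,"travel":[0,0,0],"twist":[0,0,0]}]' 25
python3 d.py .5588 -.0752 .098 96.2
```

```text
time: 4.32
ee_pos: [0.5602, -0.0751, 0.1008]
tcp_rot: [179.9, 0.0, 96.0]
wrist_force: [0.0, 0.4, -0.6]
opening: 0.0541
grasp_force: 0.0
4.325 [ 0.56017275 -0.07505503  0.10077941] [1.79900006e+02 2.47681510e-02 9.60184769e+01] q6 76.35038497297617 op 0.0540676352113221 gf 0.0 F [ 0.01813649  0.39938204 -0.6034366 ] M [-0.0432667  -0.00722954 -0.04820646]
travel mm [ 0.  -1.4  2.8] twist [ 0.002  0.    -0.003]
```

```bash
python3 -m crank '[{"gripper":54,"travel":[0,-1.3,2],"twist":[0,0,0]},{"gripper":42,"travel":[0,0,0],"twist":[0,0,0]},{"gripper":36,"travel":[0,0,0],"twist":[0,0,0]},{"gripper":30,"travel":[0,0,0],"twist":[0,0,0]},{"gripper":20,"travel":[0,0,0],"twist":[0,0,0]},{"gripper":20,"travel":[0,0,0],"twist":[0,0,0]},{"gripper":20,"travel":[0,0,0],"twist":[0,0,0]},{"gripper":20,"travel":[0,0,0],"twist":[0,0,0]},{"gripper":20,"travel":[0,0,0],"twist":[0,0,0]}]' 25
python3 d.py .5588 -.0752 .098 96.2
```

```text
time: 5.45
ee_pos: [0.5584, -0.075, 0.0975]
tcp_rot: [180.0, 0.0, 96.0]
wrist_force: [-2.2, -0.2, 3.9]
opening: 0.0257
grasp_force: 27.1
5.45 [ 0.55841728 -0.07498948  0.09745829] [1.79979156e+02 2.56211914e-03 9.60152131e+01] q6 76.33510115833543 op 0.025704888214768747 gf 27.13563079945743 F [-2.24098768 -0.16022533  3.90926746] M [-0.09493592  0.37917286  0.1295982 ]
travel mm [-0.2  0.4 -0.5] twist [ 0.     0.    -0.003]
```

```bash
python3 -m crank '[{"gripper":54,"travel":[0,0,0],"twist":[0,0,0]},{"gripper":54,"travel":[0,0,0],"twist":[0,0,0]},{"gripper":54,"travel":[0,0,0],"twist":[0,0,0]},{"gripper":54,"travel":[0,0,-20],"twist":[0,0,0]},{"gripper":54,"travel":[0,0,-35],"twist":[0,0,0]},{"gripper":54,"travel":[0,0,-35],"twist":[0,0,0]},{"gripper":54,"travel":[0,0,0],"twist":[0,0,0]},{"gripper":54,"travel":[0,0,0],"twist":[0,0,0]}]' 25
python3 - <<'E'
from h import *
c=bot.calibration("wrist");im=bot.camera("wrist");cv2.imwrite("pics/w3.png",im[:,:,::-1])
g=cv2.cvtColor(im,7)
a=cv2.resize(cv2.imread("pics/w2.png")[165:260,210:310],None,fx=4,fy=4,interpolation=2);b=cv2.resize(im[165:260,210:310,::-1],None,fx=4,fy=4,interpolation=2)
cv2.imwrite("pics/cmp.png",(255*(np.hstack([a,b])/255)**.6).astype('uint8'))
E
python3 d.py .5598 -.082 .19 186.1
```

```text
time: 6.45
ee_pos: [0.5582, -0.075, 0.1865]
tcp_rot: [-180.0, -0.0, 96.0]
wrist_force: [-0.4, -0.4, -0.7]
opening: 0.054
grasp_force: 0.0
6.5 [ 0.55793715 -0.07492332  0.18601747] [-1.79908138e+02 -2.37201537e-02  9.60166224e+01] q6 76.33439180065793 op 0.05446637786740989 gf 0.0 F [-1.17169883 -0.63535721  0.2790327 ] M [-0.02689243  0.06417147 -0.01073124]
travel mm [-7.2  1.1 -4. ] twist [-1.000e-03 -2.000e-03 -1.572e+00]
```

View pics/cmp.png

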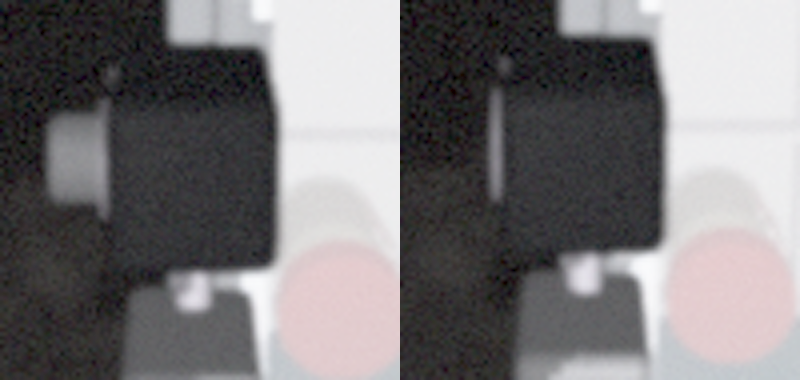

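The comparison shows the button standing out on the left before the pinch, and only the thin bezel ring left afterwards, so it is fully in. Next I'll turn for the paddle.

```bash
python3 -m crank '[{"gripper":75,"travel":[-7,1,0],"twist":[0,0,-0.174]},{"gripper":75,"travel":[0,0,0],"twist":[0,0,-0.175]},{"gripper":75,"travel":[0,0,0],"twist":[0,0,-0.175]},{"gripper":75,"travel":[0,0,0],"twist":[0,0,-0.175]},{"gripper":75,"travel":[0,0,0],"twist":[0,0,-0.175]},{"gripper":75,"travel":[0,0,0],"twist":[0,0,-0.175]},{"gripper":75,"travel":[0,0,0],"twist":[0,0,-0.175]},{"gripper":75,"travel":[0,0,0],"twist":[0,0,-0.174]},{"gripper":75,"travel":[0,0,0],"twist":[0,0,-0.174]},{"gripper":75,"travel":[0,0,0],"twist":[0,0,0]},{"gripper":75,"travel":[0,0,0],"twist":[0,0,0]}]' 20
python3 d.py .5598 -.082 .096 186.1
```

```text
time: 7.88
ee_pos: [0.5598, -0.0818, 0.1866]
tcp_rot: [180.0, -0.1, -174.1]
wrist_force: [-0.1, 0.4, -0.2]
opening: 0.075
grasp_force: 0.0
7.875 [ 0.55978261 -0.08180852  0.18658345] [ 1.79984522e+02 -5.94712597e-02 -1.74134723e+02] q6 -14.18002797833113 op 0.07499235762328377 gf 0.0 F [-0.14611845  0.36004796 -0.23162793] M [ 0.00704531  0.06061686 -0.03845719]
travel mm [-0.1 -0.2 90.6] twist [ 0.    -0.001 -0.004]
```

```bash
python3 -m crank '[{"gripper":75,"travel":[0,0,30],"twist":[0,0,0]},{"gripper":75,"travel":[0,0,28],"twist":[0,0,0]},{"gripper":75,"travel":[0,0,20],"twist":[0,0,0]},{"gripper":75,"travel":[0,0,12],"twist":[0,0,0]},{"gripper":75,"travel":[0,0,0],"twist":[0,0,0]},{"gripper":66,"travel":[0,0,0],"twist":[0,0,0]},{"gripper":58,"travel":[0,0,0],"twist":[0,0,0]},{"gripper":50,"travel":[0,0,0],"twist":[0,0,0]},{"gripper":36,"travel":[0,0,0],"twist":[0,0,0]},{"gripper":36,"travel":[0,0,0],"twist":[0,0,0]},{"gripper":36,"travel":[0,0,0],"twist":[0,0,0]},{"gripper":36,"travel":[0,0,0],"twist":[0,0,0]}]' 22
python3 d.py .5598 -.082 .096 186.1
```

```text
time: 9.38
ee_pos: [0.5607, -0.0821, 0.0987]
tcp_rot: [-179.9, 0.1, -173.9]
wrist_force: [0.4, -2.0, 4.7]
opening: 0.0418
grasp_force: 22.7
9.375 [ 0.56067577 -0.08205318  0.09870319] [-1.79944539e+02  1.22899345e-01 -1.73917777e+02] q6 -14.396497976057605 op 0.041796235806380415 gf 22.68740952014923 F [ 0.38082383 -2.03660751  4.7431633 ] M [-0.68263099  0.17775737  0.08986297]
travel mm [0.9 0.1 2.7] twist [-0.001  0.002 -0.   ]
```

```bash
python3 -m crank '[{"gripper":36,"travel":[5.4,0.1,0],"twist":[0,0,0.05]},{"gripper":36,"travel":[10.8,0.5,0],"twist":[0,0,0.1]},{"gripper":36,"travel":[10.8,0.5,0],"twist":[0,0,0.1]},{"gripper":36,"travel":[10.8,0.5,0],"twist":[0,0,0.1]},{"gripper":36,"travel":[0,0,0],"twist":[0,0,0]},{"gripper":36,"travel":[0,0,0],"twist":[0,0,0]}]' 22
python3 d.py .5598 -.082 .096 186.1
```

```text
time: 10.12
ee_pos: [0.5231, -0.0812, 0.0989]
tcp_rot: [-179.8, 0.2, 166.0]
wrist_force: [-0.3, -12.2, 6.9]
opening: 0.0414
grasp_force: 24.0
10.125 [ 0.52308756 -0.08122389  0.09889028] [-179.81582906    0.19971053  165.9554452 ] q6 5.326989020220197 op 0.04140370769680896 gf 23.97877871990204 F [ -0.27841381 -12.16477206   6.91505432] M [-2.3057135   0.21791008  0.14372841]
travel mm [-35.8   8.2   3. ] twist [-0.004  0.003 -0.352]
```

```bash
python3 -m crank '[{"gripper":36,"travel":[10.8,-1.5,0],"twist":[0,0,0.1]},{"gripper":36,"travel":[10.8,0,0],"twist":[0,0,0.1]},{"gripper":36,"travel":[10.8,0.1,0],"twist":[0,0,0.1]},{"gripper":36,"travel":[10.8,0.1,0],"twist":[0,0,0.1]},{"gripper":36,"travel":[0,0,0],"twist":[0,0,0]},{"gripper":36,"travel":[0,0,0],"twist":[0,0,0]}]' 22
python3 d.py .5598 -.082 .096 186.1
```

```text
time: 10.88
ee_pos: [0.4832, -0.0649, 0.0988]
tcp_rot: [180.0, 0.2, 143.1]
wrist_force: [0.1, -3.5, 7.9]
opening: 0.0412
grasp_force: 28.5
10.875 [ 0.48322522 -0.06486649  0.0988311 ] [179.9919133    0.18261556 143.06995452] q6 29.33260359808348 op 0.041161750417344246 gf 28.473340272903442 F [ 0.13029628 -3.46947177  7.89515431] M [-1.14110511  0.35181059 -0.18340276]
travel mm [-71.5  32.3   3.1] twist [-0.001  0.003 -0.751]
```

```bash
python3 -m crank '[{"gripper":36,"travel":[10.8,0,0],"twist":[0,0,0.1]},{"gripper":36,"travel":[10.8,0,0],"twist":[0,0,0.1]},{"gripper":36,"travel":[10.8,0,0],"twist":[0,0,0.1]},{"gripper":36,"travel":[10.8,0.1,0],"twist":[0,0,0.1]},{"gripper":36,"travel":[10.8,0.1,0],"twist":[0,0,0.1]},{"gripper":36,"travel":[0,0,0],"twist":[0,0,0]},{"gripper":36,"travel":[0,0,0],"twist":[0,0,0]}]' 20
python3 d.py .5598 -.082 .096 186.1
```

```text
time: 11.75
ee_pos: [0.4476, -0.0248, 0.0988]
tcp_rot: [179.9, 0.1, 114.4]
wrist_force: [-1.1, -5.6, 8.9]
opening: 0.0412
grasp_force: 29.7
11.75 [ 0.44763353 -0.02483079  0.09879454] [1.79936082e+02 1.49760774e-01 1.14414273e+02] q6 62.47616589027769 op 0.041242102099321845 gf 29.651779532432556 F [-1.05671609 -5.57515388  8.94197983] M [-1.28842187  0.78379848 -0.27771475]
travel mm [-98.4  78.5   3.1] twist [-1.000e-03  3.000e-03 -1.251e+00]
```

```bash
python3 -m crank '[{"gripper":36,"travel":[8.6,0,0],"twist":[0,0,0.08]},{"gripper":36,"travel":[5.4,0,0],"twist":[0,0,0.05]},{"gripper":36,"travel":[3.2,0,0],"twist":[0,0,0.03]},{"gripper":36,"travel":[1,0,0],"twist":[0,0,0]},{"gripper":36,"travel":[0,0,0],"twist":[0,0,0]},{"gripper":36,"travel":[0,0,0],"twist":[0,0,0]}]' 20
python3 d.py .5598 -.082 .096 186.1
python3 - <<'E'
from h import *
for n in("top","side"): cv2.imwrite(f"pics/{n}9.png",bot.camera(n)[:,:,::-1])
a=cv2.imread("pics/top9.png")[120:320,200:400];b=cv2.imread("pics/side9.png")[120:320,150:350]
cv2.imwrite("pics/e.png",np.hstack([cv2.resize(i,(400,400),interpolation=2) for i in(a,b)]))
E
```

```text
time: 12.5
ee_pos: [0.441, -0.009, 0.0988]
tcp_rot: [180.0, 0.3, 105.2]
wrist_force: [-1.5, -14.0, 9.9]
opening: 0.0415
grasp_force: 29.4
12.5 [ 0.44104092 -0.00904292  0.09879988] [179.95453374   0.26236743 105.19541845] q6 73.78418847103288 op 0.041468289637141956 gf 29.38917338848114 F [ -1.50448437 -13.99881205   9.88185337] M [-2.57980814  0.80752478 -0.19419133]
travel mm [-101.5   95.5    3.3] twist [-0.003  0.004 -1.412]
```

View pics/e.png

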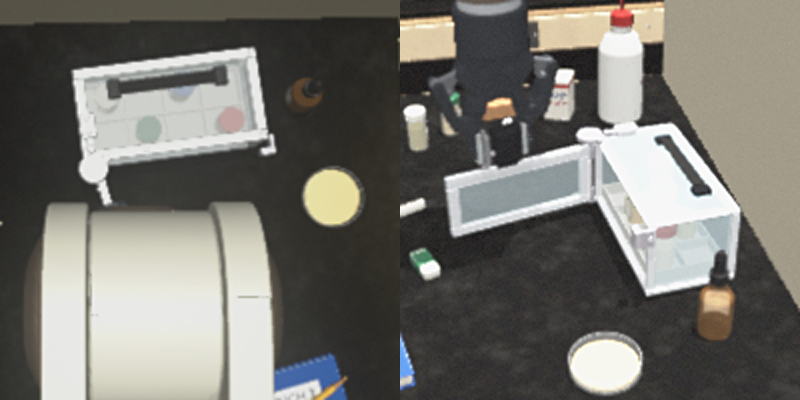

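The side view shows the leaf swung fully out towards the robot, with the gripper holding the housing. The vials, bottle, dish and eraser have not moved. The force jump to about 14 N and the 1.41 rad turn say the gate is at its stop.

```bash
python3 -m crank '[{"gripper":36,"travel":[0,0,0],"twist":[0,0,0]},{"gripper":36,"travel":[0,0,0],"twist":[0,0,0]},{"gripper":36,"travel":[0,0,0],"twist":[0,0,0]},{"gripper":36,"travel":[0,0,0],"twist":[0,0,0]}]' 20 && python3 -c "
from workcell import bot
print(bot.get_obs()['qd'].round(2));print(bot.job_done())"
```

```text
time: 13.1
ee_pos: [0.4411, -0.009, 0.0988]
tcp_rot: [180.0, 0.3, 105.2]
wrist_force: [-1.3, -13.0, 9.0]
opening: 0.0414
grasp_force: 29.4
[ 0.07  0.12 -0.01 -0.06  0.07 -0.06]
the job is handed in; nothing more can be done
None
```

The job is handed in: I pinched the lock button home, squeezed the paddle home and swung the gate to its stop (about 1.41 rad measured), and the gripper was still holding it there, standing still, at 13.1 s.

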